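# Level the counter shelf and keep the spirit level pressed

## Task

The little wooden shelf leans down towards its red adjusting knob: first stand the yellow spirit level flat on the deck, lengthwise and clear of the knob, and let go of it so its bubble shows the slope. Then turn the knob of the levelling foot until the bubble lies between the two black lines, with the level standing there untouched. Finally press down gently on top of the level with about 8 N and finish while still holding it pressed to the deck, bubble still between the lines; leave the jars, mug and tin alone.

Things in the scene. Friction and masses are not known exactly. Their poses are not given: they have to be found in the camera images.
- level: Loose small spirit level, a yellow bar with black end caps, 26 mm wide (x) x 150 mm long (y) x 34 mm high, about 0.26 kg. Origin at the centre of its underside; y runs along its length, z up. Its top can be pressed anywhere. A green vial lies along y in the middle of the top. At the start it lies on the worktop.
- vial_mid (a point): Middle of the level's vial, between the two black lines, 29 mm above the level's underside; same axes as the level. The lines are 8.5 mm either side of it.
- bubble (a point): Centre of the pale bubble, 12 mm long, in the vial. It runs to the higher end: 0.35 mm along the level's y for each 0.001 rad that the level's length slopes, and settles within about 1 s after the level comes to rest; it reads the middle when the level's length is horizontal.
- deck_top (a point): Centre of the top face of the shelf's wooden deck, about 90 mm above the worktop; deck 130 mm (x) x 320 mm (y), y along its length, z normal to the face. Hinged about x under its +y end (y = +135 mm here), carried at y = -125 mm by the levelling foot with the knob. At the start the foot end is low by 0.018 to 0.052 rad; it leans only along its length and does not give when pressed.
- shelf: The whole small shelf, fixed to the worktop, its deck included: steel frame, wooden deck 90 mm up. Origin on the worktop under the middle of the deck, y along its length, away from the knob end.
- knob (a joint): Angle of the levelling foot's red knob, 0 to 4.2 rad, growing clockwise seen from above. Clockwise raises the foot end: 0.018 rad of deck slope per rad of knob. Friction 0.08 N m, stays where left. The value at which the deck is level differs every time (2.2 to 3.2): watch the bubble.
- knob_grip (a point): On the knob's axis at the height to grip, about 27 mm above the deck face (deck frame x = 0, y = -125 mm). The bar grip is 44 mm long (x of this frame), 13 mm thick (y), its top 10 mm above this point and its foot, a 46 mm disc, 17 mm below. z is the turning axis; the frame turns with the knob.
- coffee_jar: Bystander to leave alone: glass jar of dark granules with black lid, 81x81x141 mm. Origin at the centre of its underside.
- spice_b: Bystander to leave alone: small glass jar with red lid, 45x45x106 mm. Origin at the centre of its underside.
- spice_d: Bystander to leave alone: second small glass jar with red lid, 45x45x106 mm. Origin at the centre of its underside.
- mug_white: Bystander to leave alone: white mug with green dots, 88x115x97 mm. Origin at the centre of its underside.
- tin_beans: Bystander to leave alone: low green tin, 75x75x58 mm. Origin at the centre of its underside.
There are look-alikes about, which are no part of the job. Several things look just like the level: the one meant starts farthest from the robot's base.

How it is judged:
On the way, in this order (a step that is already met when the one before it is completed fails the run):
1. the level stands free and flat on the deck, lengthwise, clear of the knob, its bubble off to one side (more than 5 mm) (x of level in the frame of deck_top between -0.04 and 0.04 m and y of level in the frame of deck_top between -0.025 and 0.085 m and z of level in the frame of deck_top between -0.005 and 0.005 m and angle between the y axis of level and the y axis of deck_top, either way round below 0.2 rad and angle between the z axis of level and the z axis of deck_top, either way round below 0.03 rad and contact force between the fingers and level below 0.2 N and (y of bubble in the frame of vial_mid above 0.005 m or y of bubble in the frame of vial_mid below -0.005 m)), for 0.3 s.
2. with the level standing free on the deck the bubble has come between the lines (within 3 mm of the middle) (x of level in the frame of deck_top between -0.04 and 0.04 m and y of level in the frame of deck_top between -0.025 and 0.085 m and z of level in the frame of deck_top between -0.005 and 0.005 m and angle between the y axis of level and the y axis of deck_top, either way round below 0.2 rad and angle between the z axis of level and the z axis of deck_top, either way round below 0.03 rad and contact force between the fingers and level below 0.2 N and y of bubble in the frame of vial_mid between -0.003 and 0.003 m), for 0.5 s.
At the end, for the whole second after the job is handed in: Level flat on the deck, lengthwise (0.2 rad), centre within 40 mm of its midline and 25 mm towards to 85 mm away from the knob end; bubble within 3 mm of the middle, deck within 0.012 rad of level; fingers press it with over 2.5 N, deck bears 5.5 to 25 N (level's 2.5 N weight included) (x of level in the frame of deck_top between -0.04 and 0.04 m and y of level in the frame of deck_top between -0.025 and 0.085 m and z of level in the frame of deck_top between -0.005 and 0.005 m and angle between the y axis of level and the y axis of deck_top, either way round below 0.2 rad and angle between the z axis of level and the z axis of deck_top, either way round below 0.03 rad and y of bubble in the frame of vial_mid between -0.003 and 0.003 m and angle between deck_top's own z axis and vertical below 0.012 rad and contact force between the fingers and level above 2.5 N and contact force between level and shelf between 5.5 and 25 N); the arm keeps its last pose, push and grip.
It fails at once if the level is pressed or banged onto the deck with more than 45 N (contact force between level and shelf above 45 N).
It fails at once if a bystander is moved more than 20 mm (distance of any of coffee_jar, spice_b, spice_d, mug_white, tin_beans from where it was at the start of the episode above 0.02 m).
It also fails if it takes over 72 s, if anything falls off the work surface, if the arm or the gripper's body presses on something with over 40 N, if the wrist force passes 120 N, or if a joint passes its speed limit or range.

## Robot

A 6-joint arm with a two-finger parallel gripper is mounted at the origin on a cart in front of the work surface, level with it; the furniture and walls round the work are solid. World frame = base frame: x ahead of the robot, y to its left, z up, the work surface at z = 0. Lengths are in m, angles in rad, forces in N, time in s.
With the tool pointing down it reaches from about 0.35 to 0.875 m from the base axis. Payload 15.5 kg.
Tool frame: the origin (TCP) lies midway between the tips of the shut fingers; the grasp point (between the pads) lies 19 mm behind it; z points along the fingers, y is the direction in which the jaws open and shut (so a half turn about z gives the same grasp; the last joint's range is limited). The gripper opens to 85 mm and grips with 20 to 120 N. Pads are 22 mm wide; open, the fingers measure 114 mm over their backs; the gripper's body (76 mm by 85 mm) begins 54 mm behind the grasp point. The pads swing forward as they close: fully open they stand 13 mm farther back than shut.
Start: joints at [1.095, 0.494, 1.345, -0, 1.302, -0.096], TCP at [0.232, 0.58, 0.231] pointing down, gripper open.
Joint ranges: [-2.91, 2.91], [-0.82, 2.16], [0.22, 2.67], [-1.22, 4.37], [0.12, 2.79], [-3.08, 3.08]. Speed limits (rad/s): [1.89, 1.89, 2.57, 3.01, 3.01, 3.01].

## Interface

Orientations are given as a 3x3 rotation matrix whose columns are the frame's x, y, z axes.
In Python, from workcell import arm gives the robot as it stands. Calls block until the motion is done:
- arm.move_ptp(position, orientation): joint-space move of the TCP to a pose.
- arm.servo_line(position, rotation=None, rate=0.15, guard=None): straight line of the TCP; rotation=None keeps the orientation; rate is the mean speed in m/s. With guard (N) it stops when the force on the tool has changed by that much, and returns True; else False.
- arm.move_joints(angles): joint-space move.
- arm.set_gripper(opening, force=None): finger opening in m; force is the grip in N (None keeps the last); returns when the fingers have stopped.
- arm.wait(seconds).
- arm.inverse_kinematics(position, orientation): joint angles nearest the present ones, or None.
- arm.get_state(): the state.
- arm.read_camera(name): name is "side" or "top"; returns a dict with "image" (480x640x3 uint8, red, green, blue), "vertical_fov" (degrees; the focal length in pixels is half the picture's height over the tangent of half this angle, whatever the lens; pixels are square), "cx", "cy" (the principal point, pixels), "T" (4x4, takes a point from camera to world coordinates). Camera axes: x right, y down, z forward; pixel columns grow to the right and rows downward; lengths in m; the calibration is good to about 2 mm. A picture is of the moment at which its call begins. There is no depth.
A pose or a line that the arm cannot do raises arm.PlanningError and nothing moves.
- arm.close_job(): hands the job in, once; it reports no verdict.
Trained networks look in the newest picture that a camera, given by its name, has taken for a name from the list of things; names that differ only in an ending like _2 or _b are one class to them, and where a whole thing is asked for, a point or a joint stands for the part that bears it (a point fixed in the world has none). Each returns a list of dicts, best first, with "p" (0 to 1); they miss things now and then, are a little off and sometimes report something else, mostly with a low value. They report only what shows in the picture. A call takes as long as a camera call. They do not tell look-alikes from the thing itself.
- arm.boxes_of(camera, name): "pixel" ([row, column] in pixels, amid what is visible of it).
- arm.regions_of(camera, name): "pixels" (480x640 bool, what is visible of it) and "pixel" ([row, column] in pixels, amid what is visible of it).
- arm.place_of(camera, name): "pixel" ([row, column] in pixels: a listed point, or the origin of a listed thing).
The state is a dict: "clock": time; "q": joint angles; "joint_velocities": joint speeds; "tau": joint torques, N m; "tcp_pos": TCP position; "tcp_rot": TCP orientation; "contact_force": force on the tool from outside, world axes, zero at the start; "ft_torque": the same for the moment, N m; "width": finger opening in m.
Only numpy, scipy, OpenCV 4.12 (cv2) and the standard library are available. Lean on these libraries where they do the work, as an engineer would, in place of code of your own. Each camera call takes 0.05 s, during which the arm holds its last target. There are 200 camera calls.

## Working session

There is one attempt and no reset: what is moved stays moved. The work goes in short steps, each a Python script; the robot and the scene stay as the last script left them, time stands still between calls to the robot, and variables do not carry over. Pictures are saved under pics/ and viewed, about 8 in all and at most 12, crops included, and the job is handed in when it is done.

```bash
mkdir -p pics; ls; cat > h.py <<'E'
import numpy as np, cv2
from workcell import arm
def ray(c,px):
    f=240/np.tan(np.radians(c["vertical_fov"])/2)
    d=np.array([(px[1]-c["cx"])/f,(px[0]-c["cy"])/f,1.0]); T=np.array(c["T"])
    return T[:3,3],T[:3,:3]@d
def atz(c,px,z):
    o,d=ray(c,px); return o+d*(z-o[2])/d[2]
def proj(c,P):
    f=240/np.tan(np.radians(c["vertical_fov"])/2); T=np.array(c["T"])
    p=T[:3,:3].T@(np.array(P)-T[:3,3]); return np.array([c["cy"]+f*p[1]/p[2],c["cx"]+f*p[0]/p[2]])
def save(img,n): cv2.imwrite("pics/"+n,cv2.cvtColor(np.ascontiguousarray(img),cv2.COLOR_RGB2BGR))
def down(a): # jaw opening (tool y) along world angle a
    y=np.array([np.cos(a),np.sin(a),0]);z=np.array([0,0,-1.]);return np.column_stack([np.cross(y,z),y,z])
E
python3 - <<'E'
from h import *
np.set_printoptions(precision=4,suppress=True)
for n in ("side","top"):
    c=arm.read_camera(n); save(c["image"],n+"0.png"); print(n,c["vertical_fov"],c["cx"],c["cy"],np.array(c["T"]))
    for t in ("level","vial_mid","bubble","deck_top","shelf","knob_grip","coffee_jar","spice_b","mug_white","tin_beans"):
        print(t,[(round(r["p"],2),np.round(r["pixel"],1).tolist(),atz(c,r["pixel"],{"deck_top":.09,"knob_grip":.115,"vial_mid":.029,"bubble":.029}.get(t,0)).round(3)[:2].tolist()) for r in arm.place_of(n,t)])
s=arm.get_state();print(s["clock"],s["tcp_rot"],s["contact_force"])
E
```

```text
pics
side 57.79903672185828 323.61295423216086 237.88224333384153 [[-0.9497  0.2736 -0.1521  0.7276]
 [ 0.3131  0.8318 -0.4584  0.5694]
 [ 0.0011 -0.483  -0.8756  1.1792]
 [ 0.      0.      0.      1.    ]]
level [(0.79, [238.7, 355.0], [0.431, -0.015]), (0.76, [166.1, 379.0], [0.256, -0.254])]
vial_mid [(0.77, [238.0, 353.3], [0.443, -0.004]), (0.39, [291.7, 306.2], [0.629, 0.117])]
bubble []
deck_top []
shelf [(0.64, [302.7, 305.7], [0.638, 0.137])]
knob_grip [(0.65, [249.8, 294.1], [0.632, 0.022])]
coffee_jar []
spice_b [(0.89, [181.5, 293.1], [0.552, -0.284]), (0.79, [196.1, 262.3], [0.664, -0.259])]
mug_white [(0.89, [394.7, 306.1], [0.71, 0.377])]
tin_beans [(0.92, [159.5, 322.4], [0.43, -0.342])]
top 48.610880725462394 312.9093390628401 248.12945684154656 [[ 0.3379 -0.9053  0.2574  0.1536]
 [-0.9412 -0.3262  0.0885 -0.116 ]
 [ 0.0038 -0.2722 -0.9622  1.5473]
 [ 0.      0.      0.      1.    ]]
level [(0.88, [293.9, 310.1], [0.433, -0.013]), (0.83, [376.7, 369.2], [0.265, -0.252])]
vial_mid [(0.96, [377.2, 370.2], [0.263, -0.252]), (0.47, [206.8, 394.3], [0.766, -0.165]), (0.39, [283.6, 413.3], [0.558, -0.288])]
bubble [(0.33, [169.0, 224.9], [0.707, 0.366])]
deck_top [(0.78, [204.0, 284.8], [0.642, 0.14])]
shelf [(0.7, [215.1, 284.3], [0.637, 0.145])]
knob_grip [(0.53, [223.5, 325.8], [0.618, 0.006])]
coffee_jar [(0.93, [207.2, 396.4], [0.779, -0.172])]
spice_b [(0.9, [248.1, 408.9], [0.666, -0.247]), (0.67, [285.6, 412.5], [0.559, -0.291])]
mug_white [(0.91, [168.8, 222.3], [0.716, 0.383])]
tin_beans [(0.65, [330.8, 415.5], [0.434, -0.338])]
1.1 [[-0.9287  0.3707 -0.    ]
 [ 0.3707  0.9287  0.    ]
 [ 0.      0.     -1.    ]] [ 0.1603 -0.1052  0.7053]
```

View pics/top0.png

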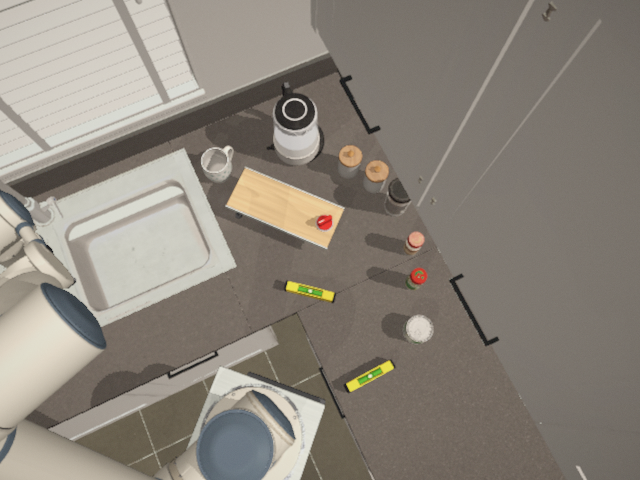

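View pics/side0.png

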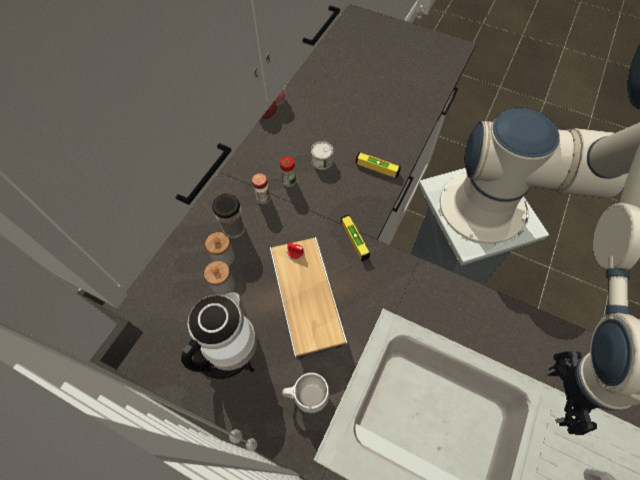

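Two look-alike levels: A at top [294,310], side [239,355] → (0.433,−0.013), 0.433 m from base; B at top [377,369], side [166,379] → (0.265,−0.252), 0.366 m. A is farther, so A is meant. Next I confirm it with a crop and measure its orientation, the deck and the knob.

```bash
cat >> h.py <<'E'
def rect(c,mask,z):
    ys,xs=np.nonzero(mask); P=np.array([atz(c,(y,x),z)[:2] for y,x in zip(ys,xs)],np.float32)
    (ctr,wh,a)=cv2.minAreaRect(P*1000); a=np.radians(a)
    if wh[0]<wh[1]: a+=np.pi/2
    return np.array(ctr)/1000,sorted(wh),(a+np.pi/2)%np.pi-np.pi/2
def biggest(m):
    n,l,s,_=cv2.connectedComponentsWithStats(m.astype(np.uint8)); return l==1+np.argmax(s[1:,4])
def red(c,ctr,r):
    im=c["image"].astype(int); m=(im[...,0]>120)&(im[...,1]<70)&(im[...,2]<80)
    yy,xx=np.mgrid[:480,:640]; return biggest(m&(np.hypot(yy-ctr[0],xx-ctr[1])<r))
E
python3 - <<'E'
from h import *
np.set_printoptions(precision=4,suppress=True)
t=[]
for n in ("top","side"):
    c=arm.read_camera(n); im=c["image"]
    for r in arm.regions_of(n,"level"):
        m=r["pixels"]; print(n,"level",round(r["p"],2),np.round(r["pixel"]),rect(c,m,.034))
    for r in arm.regions_of(n,"deck_top")[:2]: print(n,"deck",round(r["p"],2),r["pixels"].sum(),rect(c,r["pixels"],.088))
    h=cv2.cvtColor(im,cv2.COLOR_RGB2HSV); w=(h[...,0]>10)&(h[...,0]<24)&(h[...,1]>50)&(h[...,2]>150)
    w=biggest(w); print(n,"wood",w.sum(),rect(c,w,.088))
    k=red(c,(223,325) if n=="top" else (250,294),25); print(n,"red",k.sum(),rect(c,k,.12))
    a,b=((190,270),(225,270))[n=="side"]
    y0,x0=(195,240) if n=="top" else (215,260)
    t.append(cv2.resize(im[y0:y0+110,x0:x0+120],None,fx=3.3,fy=3.3,interpolation=cv2.INTER_CUBIC))
save(np.hstack(t),"crop1.png")
E
```

```text
top level 0.89 [376. 370.] (array([ 0.2651, -0.2487]), [29.1406192779541, 151.05191040039062], np.float64(-0.7537864412582076))
top level 0.64 [291. 308.] (array([ 0.4323, -0.0099]), [32.97435760498047, 151.13201904296875], np.float64(-1.4809161713223489))
top deck 0.85 4933 (array([0.6322, 0.1382]), [143.1925048828125, 321.5769348144531], np.float64(1.4969039928734489))
top deck 0.37 179 (array([0.6276, 0.014 ]), [39.63743209838867, 40.7172737121582], np.float64(-1.2248315277483464))
top wood 4316 (array([0.6352, 0.1382]), [127.89842224121094, 323.3648681640625], np.float64(1.5021184622878243))
top red 142 (array([0.6186, 0.0117]), [35.804359436035156, 39.67959213256836], np.float64(-1.2247184765600725))
side level 0.9 [237. 356.] (array([ 0.4392, -0.0052]), [35.35934066772461, 157.64987182617188], np.float64(-1.4709272699294642))
side level 0.69 [163. 379.] (array([ 0.272 , -0.2405]), [48.878135681152344, 151.03489685058594], np.float64(-0.7495485530155648))
side deck 0.66 5635 (array([0.6351, 0.1414]), [136.8894805908203, 317.9956359863281], np.float64(1.5092586634864356))
side wood 5055 (array([0.6352, 0.1405]), [129.25796508789062, 315.3760986328125], np.float64(1.5107744016208544))
side red 137 (array([0.6297, 0.0259]), [38.423805236816406, 50.196746826171875], np.float64(1.2918962490041306))
```

View pics/crop1.png

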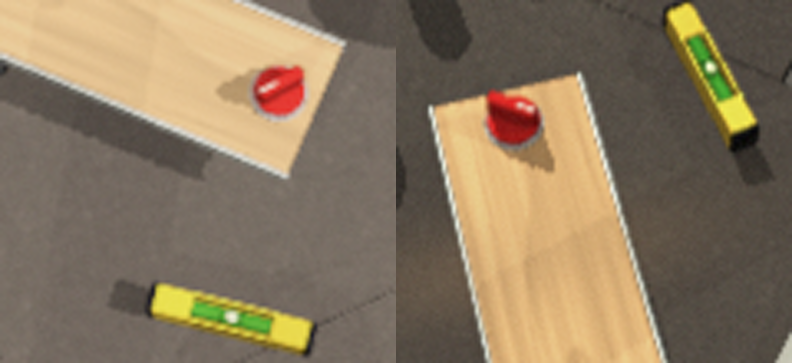

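Crop: A is the yellow bar with green vial at top px ~[291,310] (crop lower left); the knob's bar points at about −42° in world. Picking A, across its width.

```bash
python3 - <<'E'
from h import *
np.set_printoptions(precision=4,suppress=True)
R=down(0.096); p=[0.435,-0.008]
js=[arm.inverse_kinematics(p+[.2],down(a)) for a in (0.096,0.096+np.pi)]; print(js)
if abs(js[1][5])<abs(js[0][5]): R=down(0.096+np.pi)
arm.set_gripper(0.07,30)
arm.move_ptp(p+[.2],R)
arm.servo_line(p+[.05],rate=.15)
print(arm.servo_line(p+[.005],rate=.04,guard=5))
arm.set_gripper(0.0,40); s=arm.get_state(); print(s["clock"],s["width"],s["tcp_pos"],s["contact_force"])
arm.servo_line(p+[.2],rate=.15)
s=arm.get_state(); print(s["clock"],s["width"],s["contact_force"],s["q"])
t=[]
for n in ("top","side"):
    c=arm.read_camera(n); u=proj(c,s["tcp_pos"]).astype(int); im=c["image"]
    y0=np.clip(u[0]-60,0,360);x0=np.clip(u[1]-60,0,520); t.append(cv2.resize(im[y0:y0+120,x0:x0+120],None,fx=3.2,fy=3.2,interpolation=cv2.INTER_CUBIC)); print(y0,x0)
save(np.hstack(t),"crop2.png")
E
```

```text
[array([-0.1558,  0.2703,  1.832 , -0.    ,  1.0394, -0.2518]), array([-0.1558,  0.2703,  1.832 , -0.    ,  1.0394,  2.8898])]
False
6.825 0.025416382541839224 [ 0.435  -0.008   0.0052] [-0.8777  0.1141  6.7545]
8.275 0.025589198697761533 [-0.0611  0.2851 -2.3829] [-0.1558  0.2711  1.8328  0.      1.0388 -0.2518]
217 248
145 299
```

View pics/crop2.png

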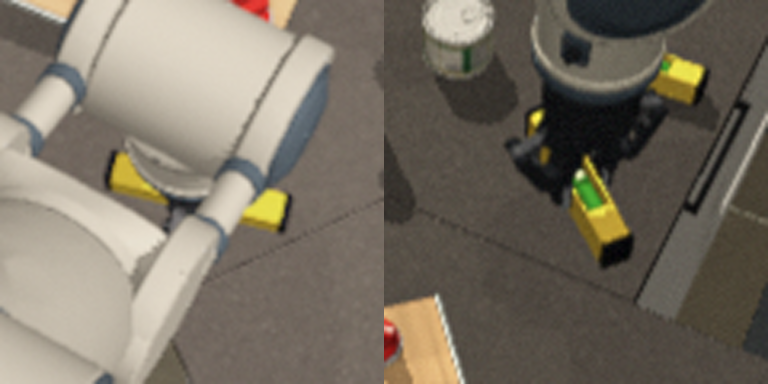

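Level held centrally (width 25.6 mm, −2.4 N weight). Placing it on the deck at deck y ≈ +40 mm, pitched by a middling slope.

```bash
python3 - <<'E'
from h import *
from scipy.spatial.transform import Rotation as Ro
np.set_printoptions(precision=4,suppress=True)
u=np.array([np.cos(1.507),np.sin(1.507)]); ax=np.array([u[1],-u[0],0])
R=Ro.from_rotvec(0.035*ax).as_matrix()@down(1.507-np.pi/2)
p=np.array([.635,.139])+.04*u
arm.move_ptp([*p,.25],R)
arm.servo_line([*p,.115],rate=.12)
print(arm.servo_line([*p,.075],rate=.025,guard=4)); s=arm.get_state(); print(s["clock"],s["tcp_pos"],s["contact_force"])
arm.set_gripper(0.05,20); arm.wait(.2)
z=s["tcp_pos"][2]; arm.servo_line([*p,z+.06],rate=.08); 
arm.move_ptp([.45,.0,.3],down(.0)); arm.wait(.5)
s=arm.get_state(); print(s["clock"])
t=[]
for n in ("top","side"):
    c=arm.read_camera(n); im=c["image"]
    for nm,zz in (("level",.124),("vial_mid",.116),("bubble",.116),("knob_grip",.112)):
        print(n,nm,[(round(r["p"],2),np.round(r["pixel"],1).tolist(),atz(c,r["pixel"],zz).round(4)[:2].tolist()) for r in arm.place_of(n,nm)])
    w=proj(c,[.632,.1,.11]).astype(int); y0,x0=w-50; print(y0,x0)
    t.append(cv2.resize(im[y0:y0+100,x0:x0+100],None,fx=4,fy=4,interpolation=cv2.INTER_CUBIC))
save(np.hstack(t),"crop3.png")
E
```

```text
True
11.7 [0.6377 0.1788 0.0916] [-2.4083 -1.0044 11.3975]
14.8083
top level [(0.68, [375.0, 367.0], [0.2586, -0.2341]), (0.49, [200.5, 271.1], [0.627, 0.175])]
top vial_mid [(0.97, [376.9, 368.9], [0.2562, -0.2409]), (0.43, [196.6, 277.2], [0.6468, 0.1644])]
top bubble [(0.65, [201.8, 275.5], [0.6302, 0.1633]), (0.6, [249.3, 406.7], [0.6224, -0.2325])]
top knob_grip []
159 246
side level [(0.88, [300.7, 308.7], [0.6382, 0.1799]), (0.47, [167.1, 376.7], [0.3135, -0.1663])]
side vial_mid [(0.76, [162.6, 379.1], [0.2969, -0.1858]), (0.59, [301.9, 309.5], [0.6366, 0.1807]), (0.57, [194.6, 265.6], [0.6599, -0.1795])]
side bubble []
side knob_grip [(0.74, [303.0, 307.4], [0.6423, 0.1804]), (0.5, [248.3, 294.5], [0.6289, 0.0168])]
225 252
```

View pics/crop3.png

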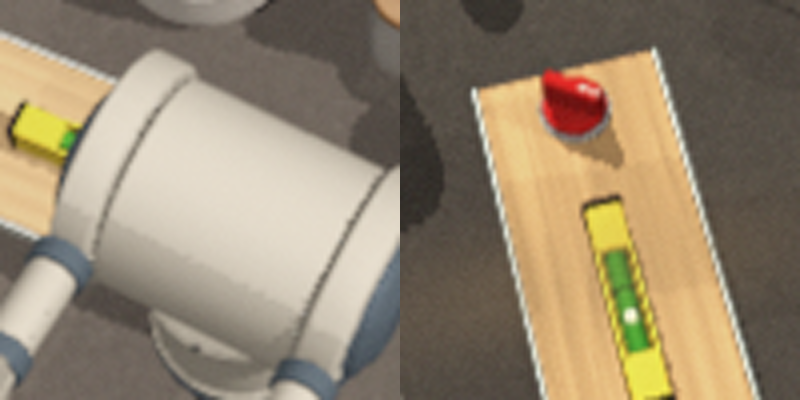

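Side view: level stands on the deck with the bubble toward the far (+y) end, ~crop (630,316) vs vial middle ~(624,297). Knob bar still at ~−42°. Now measure the bubble quantitatively and triangulate the knob.

```bash
cat >> h.py <<'E'
A=1.507; U=np.array([np.cos(A),np.sin(A)]); X=np.array([U[1],-U[0]]); C0=np.array([.635,.139])
def rectify(c,o,z,hx,hy,mm=.25):
    # top-down picture of plane z round o: rows = deck y (up = +y), cols = deck x
    w,h=int(2*hx/mm),int(2*hy/mm)
    dst=np.float32([[0,0],[w,0],[w,h],[0,h]])
    src=np.float32([proj(c,[*(o+(sx*hx*X+sy*hy*U)/1000),z])[::-1] for sx,sy in ((-1,1),(1,1),(1,-1),(-1,-1))])
    return cv2.warpPerspective(c["image"],cv2.getPerspectiveTransform(src,dst),(w,h),flags=cv2.INTER_CUBIC)
def bubble(c,z=.115,mm=.25):
    o=C0+.04*U; im=rectify(c,o,z,25,45,mm); f=im.astype(int)
    g=biggest((f[...,1]-f[...,0]>25)&(f[...,1]-f[...,2]>25)); g=biggest(cv2.morphologyEx(g.astype(np.uint8),cv2.MORPH_CLOSE,np.ones((31,31))))
    ys,xs=np.nonzero(g); lo,hi=np.percentile(ys,[1,99])
    hull=np.zeros(g.shape,np.uint8); cv2.fillConvexPoly(hull,cv2.convexHull(np.column_stack([xs,ys]).astype(np.int32)),1)
    hull=cv2.erode(hull,np.ones((9,9)))
    wt=np.clip(np.minimum(f[...,0],f[...,2])-110,0,None)*hull
    Y,_=np.mgrid[:g.shape[0],:g.shape[1]]
    by=(wt*Y).sum()/max(wt.sum(),1)
    return ((lo+hi)/2-by)*mm, (hi-lo)*mm, wt.sum(), im
E
python3 - <<'E'
from h import *
np.set_printoptions(precision=4,suppress=True)
c=arm.read_camera("side"); b=bubble(c); print(b[:3])
k=rectify(c,C0-.125*U,.12,40,40,.2)
save(np.hstack([cv2.resize(b[3],(222,400)),cv2.resize(k,(400,400))]),"rect1.png")
# triangulate knob from red-patch network pixels
ct=arm.read_camera("top")
o1,d1=ray(ct,(223.5,325.8));o2,d2=ray(c,(249,294.3))
t=np.linalg.lstsq(np.column_stack([d1,-d2]),o2-o1,rcond=None)[0]; print(o1+t[0]*d1,o2+t[1]*d2, C0-.125*U)
print([arm.inverse_kinematics([*(C0-.125*U),.1],down(a)) for a in (.838,-.8,-2.1)])
E
```

```text
(np.float64(9.860475514803198), np.float64(68.0), np.int64(83867))
[0.6262 0.0081 0.0886] [0.628  0.0069 0.0891] [0.627  0.0143]
[array([-0.0724,  0.6403,  1.4748, -0.    ,  1.0266, -0.9104]), array([-0.0724,  0.6403,  1.4748, -0.    ,  1.0266,  0.7276]), array([-0.0724,  0.6403,  1.4748, -0.    ,  1.0266,  2.0276])]
```

View pics/rect1.png

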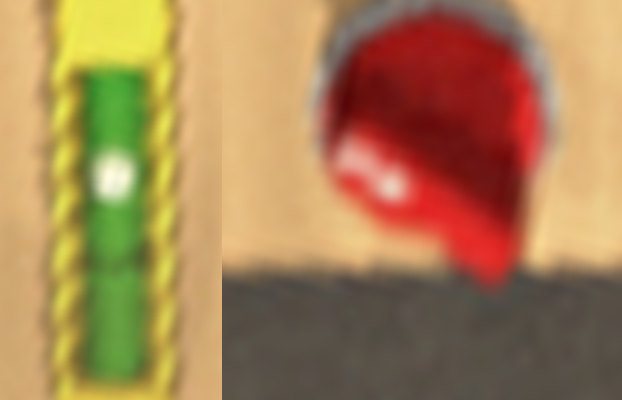

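Bubble is ~9–11 mm toward the high end (slope ≈ 0.028), and the disc and bar agree with the deck-derived knob position within ~2 mm. Gripping the knob at about −40° and turning it clockwise, following its rise.

```bash
python3 - <<'E'
from h import *
np.set_printoptions(precision=4,suppress=True)
k=np.array([.6265,.015]); a=.86
arm.set_gripper(.07,30)
arm.move_ptp([*k,.19],down(a)); arm.servo_line([*k,.120],rate=.1)
print(arm.servo_line([*k,.097],rate=.04,guard=6))
arm.set_gripper(0,45); s=arm.get_state(); print(s["clock"],s["width"],s["tcp_pos"],s["contact_force"],s["q"])
if s["width"]>.008:
    for i in range(1,4):
        th=.3*i
        arm.move_ptp([*k,.097+.00468*th],down(a-th)); s=arm.get_state(); print(s["clock"],s["width"],s["contact_force"],s["ft_torque"])
arm.wait(1)
c=arm.read_camera("side"); b=bubble(c); print(b[:3])
y0,x0=proj(c,[.632,.1,.11]).astype(int)-50
save(np.hstack([cv2.resize(b[3],(222,400)),cv2.resize(c["image"][y0:y0+100,x0:x0+100],None,fx=4,fy=4,interpolation=cv2.INTER_CUBIC)]),"rect2.png")
E
```

```text
False
18.7167 0.011710332375329544 [0.6265 0.0141 0.0973] [-2.7629 -9.0958  3.868 ] [-0.0721  0.6431  1.4783 -0.0014  1.02   -0.9313]
19.1167 0.012366417862362372 [-1.1873 -5.7823  2.4479] [-0.6522  0.0504 -0.0904]
19.5167 0.012061211948897605 [-0.4888 -2.801   1.7834] [-0.4028  0.0703 -0.0873]
19.9167 0.011836278927870127 [-0.707  -1.3453  1.5363] [-0.1949  0.0325 -0.0882]
(np.float64(27.375), np.float64(23.75), np.int64(0))
```

View pics/rect2.png

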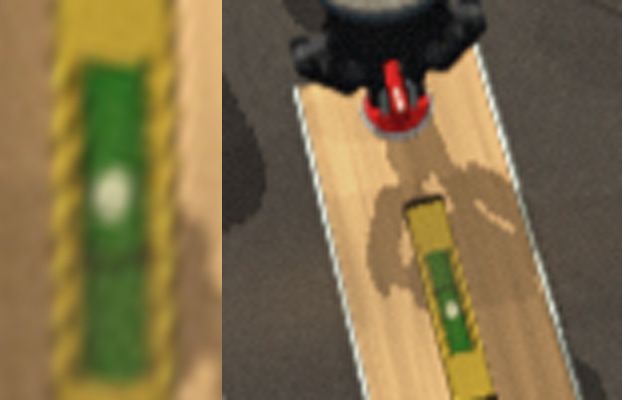

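The bar is gripped and turned 0.9 rad; the bubble moved ~5.3 mm (6.3 mm per rad predicted) and sits at rect px 196 vs vial middle ~220, i.e. ~5.5 mm left. Turning ~0.83 rad more.

```bash
sed -i 's/>25)&(f\[...,1\]-f\[...,2\]>25)/>12)\&(f[...,1]-f[...,2]>12)/; s/wt=np.clip.*/mn=np.minimum(f[...,0],f[...,2]); v=mn[hull>0]; wt=np.clip(mn-(np.median(v)+.45*(v.max()-np.median(v))),0,None)*hull/' h.py
python3 - <<'E'
from h import *
k=np.array([.6265,.015]); a=.86
c=arm.read_camera("side"); print(bubble(c)[:3])
for th in (1.2,1.5,1.73):
    arm.move_ptp([*k,.097+.00468*th],down(a-th))
s=arm.get_state(); print(s["clock"],s["width"],s["contact_force"],s["ft_torque"])
arm.wait(1.2)
c=arm.read_camera("side"); b=bubble(c); print(b[:3])
im=c["image"]; y0,x0=proj(c,[.638,.18,.115]).astype(int)-22
save(np.hstack([cv2.resize(b[3],(222,400)),cv2.resize(im[y0:y0+45,x0:x0+45],(400,400),interpolation=cv2.INTER_CUBIC)]),"rect3.png")
E
```

```text
(np.float64(6.16434507197922), np.float64(68.25), np.float64(36191.0))
22.1583 0.012074083165740521 [ 2.10977831  1.59128928 -0.0819753 ] [ 0.25919214 -0.10245747 -0.05238138]
(np.float64(1.0015472160867418), np.float64(69.0), np.float64(34861.0))
```

View pics/rect3.png

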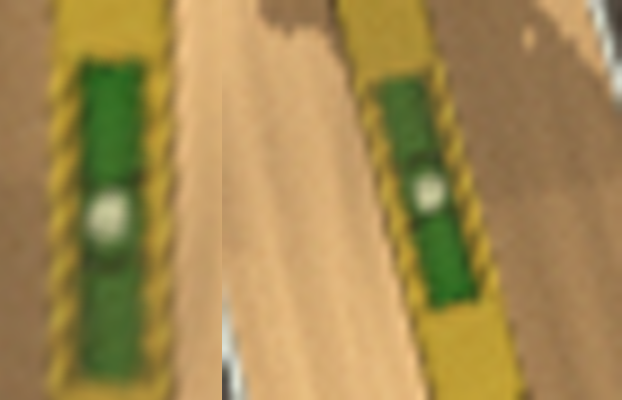

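Bubble now lies between the lines (rect px 218; line at 257, the other ~182; vial middle 221), ~0.5–1 mm off. Nudging slightly more, releasing, retreating and rechecking unshadowed.

```bash
python3 - <<'E'
from h import *
k=np.array([.6265,.015]); a=.86; z=.097+.00468*1.8
arm.move_ptp([*k,z],down(a-1.82))
arm.set_gripper(.06,30); arm.servo_line([*k,z+.08],rate=.12)
# go above the level, tool along deck, fingers shut
p=C0+.04*U
arm.move_ptp([*(C0-.03*U),.25],down(A-np.pi/2)); arm.set_gripper(0,30); arm.wait(.5)
c=arm.read_camera("side"); b=bubble(c); s=arm.get_state(); print(s["clock"],b[:3],s["contact_force"],s["q"])
y0,x0=proj(c,[.638,.18,.115]).astype(int)-22; im=c["image"]
save(np.hstack([cv2.resize(b[3],(222,400)),cv2.resize(im[y0:y0+45,x0:x0+45],(400,400),interpolation=cv2.INTER_CUBIC)]),"rect4.png")
E
```

```text
26.9083 (np.float64(0.137896292888243), np.float64(73.75), np.float64(46947.59999999999)) [-0.25712    -0.09082001  0.10116297] [7.76998862e-02 5.02780112e-01 1.27452198e+00 2.16991006e-05
 1.36426295e+00 1.41502212e-01]
```

View pics/rect4.png

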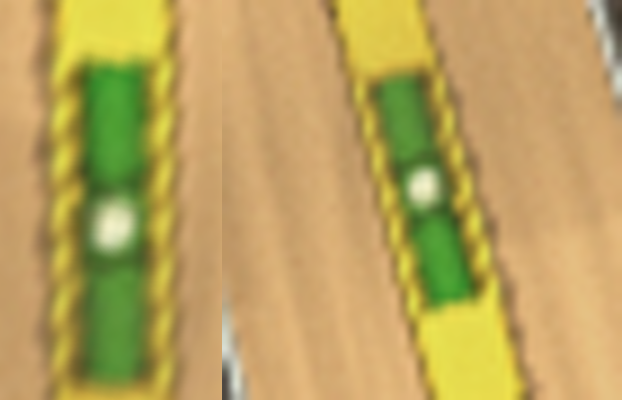

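Bubble is centred (px 225; vial middle 223.5, lines ~193/257), nothing touching. Now press down on the level.

```bash
python3 - <<'E'
from h import *
p=C0+.04*U
arm.move_ptp([*p,.20],down(A-np.pi/2)); arm.servo_line([*p,.135],rate=.08); arm.wait(.3)
f0=arm.get_state()["contact_force"][2]
hit=arm.servo_line([*p,.112],rate=.012,guard=5); arm.wait(.4)
s=arm.get_state(); z=s["tcp_pos"][2]; print(hit,s["clock"],s["tcp_pos"],f0,s["contact_force"])
for i in range(14):
    f=s["contact_force"][2]-f0
    if not hit or 7<f<10: break
    z-= np.clip((8.5-f)*.00008,-.0005,.0005)
    arm.servo_line([*p,z],rate=.01); arm.wait(.3); s=arm.get_state(); print(round(f,2),round(z,5),s["contact_force"])
arm.wait(1); s=arm.get_state(); c=arm.read_camera("side"); b=bubble(c); print(s["clock"],s["tcp_pos"],s["contact_force"],b[:3])
save(c["image"][200:400,200:400],"end.png")
E
```

```text
True 30.0583 [0.63760682 0.17877163 0.12361727] -0.5063032540627606 [-1.3547005  -0.40669271  7.48064655]
31.0583 [0.6376307  0.17878853 0.12362466] [-0.25287985 -0.70741927  6.56489134] (np.float64(-10.924223653782619), np.float64(24.75), np.float64(605.3999999999999))
```

View pics/end.png

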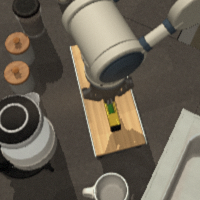

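The force is about 7 N and the gripper hides the bubble here. One small trim, a steadiness check, then I hand it in.

```bash
python3 - <<'E'
from h import *
p=C0+.04*U
def F(): return round(arm.get_state()["contact_force"][2]+.5,2)
print(F()); arm.wait(.7); f=F(); print(f)
z=arm.get_state()["tcp_pos"][2]
for i in range(6):
    if 6.5<f<11: break
    z+=-.0002 if f<6.5 else .0002
    arm.servo_line([*p,z],rate=.01); arm.wait(.4); f=F(); print(z,f)
arm.wait(1); f=F(); print(f)
c=arm.read_camera("top"); s=arm.get_state(); print(s["clock"],s["tcp_pos"])
if 5<f<14: arm.close_job(); print("closed")
E
```

```text
8.14
7.57
7.78
32.8583 [0.63760433 0.17877878 0.12363669]
the job is handed in; nothing more can be done
closed
```

I handed the job in at about 33 s, with the level standing on the deck, its bubble centred, and the gripper still pressing it with about 7.8 N. The hand-in gives no verdict.

- **Level:** I took the farther of the two look-alike levels, 0.43 m from the base. I stood it lengthwise on the deck about 40 mm from the centre, away from the knob, and let go. The bubble then read about 10 mm towards the high end.
- **Knob:** I turned the red knob about 1.8 rad clockwise, let go and backed off. With nothing touching the level, the bubble measured 0.1 mm from the middle, and the enlarged picture agreed. My reading of the vial is good to about 1 mm.
- **Press:** The force held between 7.6 and 8.1 N over the last 2 s, so the deck bears about 10 N.

**Checks that failed or disagreed:**
- While pressing, the gripper hid the vial, so the automatic bubble reading of −10.9 mm there is invalid. I took the bubble as unchanged because the deck does not give.
- An earlier automatic reading also failed in shadow and was fixed.
- Triangulating the knob from the networks' pixels put it about 20 mm too low. I used the position worked out from the deck instead, and the grip confirmed it.
- I did not measure the bystanders again at the end. The arm's moves kept clear of them.

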